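# Post a used rubber bung through a spring flap

## Robot

A 7-joint arm with a two-finger parallel gripper is mounted at the origin on a cart in front of the work surface, level with it; the furniture and walls round the work are solid. World frame = base frame: x ahead of the robot, y to its left, z up, the work surface at z = 0. Lengths are in mm, angles in rad, forces in N, time in s.
With the tool pointing down it reaches from about 400 to 875 mm from the base axis. Payload 4.4 kg.
Tool frame: the origin (TCP) lies at the very end of the fingers, on their centre line; the grasp point (between the pads) lies 19 mm behind it; z points along the fingers, y is the direction in which the jaws open and shut (so a half turn about z gives the same grasp; the last joint's range is limited). The gripper opens to 85 mm and grips with 20 to 120 N. Pads are 22 mm wide; open, the fingers measure 114 mm over their backs; the gripper's body (76 mm by 85 mm) begins 54 mm behind the grasp point. The pads swing forward as they close: fully open they stand 13 mm farther back than shut.
Start: joints at [-1.226, 0.628, 0.038, 1.517, -0.027, 0.996, -0.02], TCP at [259.551, 595.945, 231.313] pointing down, gripper open.
Joint ranges: [-3.06, 3.06], [-0.37, 2.12], [-1.25, 1.32], [0.18, 2.47], [-1.1, 4.24], [0.23, 1.98], [-2.94, 2.94]. Speed limits (rad/s): [2.57, 2.57, 3.14, 3.14, 3.14, 3.14, 3.14].

## Interface

Orientations are given as a 3x3 rotation matrix whose columns are the frame's x, y, z axes.
In Python, from rig import get_state, snapshot, get_calibration, finish_job gives the robot as it stands.
- The arm moves only by the tool apply_moves, never from a script. Its argument "rows" is a list of rows, each a list of 3 entries, a list of its own where there are three numbers: the shift along the world's x, y, z in cm, then the turn, a rotation vector about the world's x, y, z in rad, then the opening, from 0 (shut) to 1 (fully open). In form: [[[x, y, z], [ax, ay, az], hand], ...]. A call has 1 to 20 rows; each row is the pose to reach, as a shift and turn from the pose commanded when the call began; what a row does not reach only later rows make up. A row lasts 1/10 s, in which the tool goes at most 50 mm and 8.59 degrees, less where a joint would pass 70% of its speed; a pose out of reach is approached as far as the arm can. A call with a gripper value outside its range is refused whole. The fingers move at their own pace and stop on an object; "squeeze" is the grip in N (left out, the last holds). Time passes only in rows, so rows that repeat a pose let the fingers close. It gives the time, the measured TCP pose, the force and the opening at its end, in the units of the state.
- get_state(): the state, without advancing time (a new reading comes with each control period).
- snapshot(name): name is "scene" or "top" or "wrist"; returns the picture (400x640x3 uint8, red, green, blue); there is no depth.
- get_calibration(name): a dict with "vfov" (degrees; the focal length in pixels is half the picture's height over the tangent of half this angle, whatever the lens; pixels are square), "cx", "cy" (the principal point, pixels), "pose" (4x4, takes a point from camera to world coordinates); the wrist camera has in their place "T_tool_cam" (4x4, takes a point from camera to tool coordinates, whose origin is the TCP and whose axes are the flange's). Camera axes: x right, y down, z forward; pixel columns grow to the right and rows downward; lengths in mm; the calibration is good to about 2 mm. A picture is of the moment at which its call begins: read the wrist's pose just before it. get_calibration takes no time and is no camera call.
- finish_job(): hands the job in, once; it reports no verdict.
The state is a dict: "time": time; "joints": joint angles; "joint_velocities": joint speeds; "tau": joint torques, N m; "position": TCP position; "tool_rot": TCP orientation; "wrist_force": force on the tool from outside, world axes, zero at the start; "ft_torque": the same for the moment, N m; "width": finger opening in mm.
Only numpy, scipy, OpenCV 4.12 (cv2) and the standard library are available. Lean on these libraries where they do the work, as an engineer would, in place of code of your own. Each camera call takes 0.05 s, during which the arm holds its last target.

## Task

Post the used red rubber bung into the soiled-stopper bin: with one finger push the bin's yellow spring flap open and hold it open, and with the other finger push the bung along the steel tray and over its rear edge so that it drops inside. Keep the bung off the flap while it is on the tray (it is dirty), keep the flap held open until the bung has dropped in, then withdraw so that the flap springs shut. Only push the bung, never pinch it or pick it up, and leave everything else on the bench where it stands.

Things in the scene. Friction and masses are not known exactly. Their poses are not given: they have to be found in the camera images.
- bin: Grey drop bin, fixed to the bench. Origin on the bench under the middle of the lip (the tray's rear edge); x points from the tray into the bin, y left, z up. Its grey box spans x -62 to 146 mm, 154 mm wide. Below tray and mouth it is hollow (x -58 to 142 mm), floor 10 mm above the bench. A small yellow plate marks its front wall.
- lip (a point): Middle of the lip, on the tray's top, 130 mm above the bench; axes as the bin's. The level steel tray reaches 124 mm forward from here (to bin x -124 mm) and 77 mm to either side, with side rims 9 mm high (inner faces at y +-74 mm) and no rim in front or at the lip.
- flap_hinge (a point): Middle of the flap's hinge pin, level along the bin's y, 108 mm behind the lip and 40 mm above the tray; pin and knuckles have 6 mm radius. The mouth between lip and pin is 146 mm wide, between cheek plates whose tops rise from tray height to 45 mm above it at the pin. Behind the pin a hood, 178 mm above the bench, reaches to bin x 146 mm.
- flap_edge (a point): Middle of the flap's free edge, on top; moves with the flap. Shut, it lies 4 mm behind the lip at tray height. The flap is a yellow plate 115 mm from pin to edge, 140 mm wide, 3 mm thick; shut, it slopes up at 20 degrees from lip to hinge. It has nothing below it and swings down into the bin.
- flap (a joint): Flap angle, rad: 0 shut, grows as it is pushed down into the bin, stop at 1.05. Springs shut by itself (0.11 N m shut, 0.21 at 0.7 rad; 1 N at the free edge starts it, 4 to 6 N near the pin holds it). A fingertip 4 mm above tray height opens it the more the nearer it gets to the pin: its far side 60 mm behind the lip gives 0.3 rad, 85 mm 0.65 rad.
- red_bung: Used red rubber bung, a slightly tapered cylinder 35 mm in diameter and 30 mm high, 0.03 kg, standing on the tray. Origin at the centre of its underside, z along its axis.
- bung_center (a point): Centre of the red bung, 15 mm above its underside.
- wash_bottle: Bystander: white squeeze bottle with red cap, 195 mm high, standing on the bench. Origin under it.
- blue_cap_bottle: Bystander: white bottle with blue cap, 36 mm across, 78 mm high. Origin under its centre.
- red_cap_bottle: Bystander: white bottle with red cap, 36 mm across, 78 mm high. Origin under its centre.
- black_bung: Bystander: clean black rubber bung, 23 mm across, 24 mm high, on the bench. Origin under its centre.
- petri_dish: Bystander: flat clear dish, 93 mm across, 15 mm high, on the bench. Origin under its centre.
- timer: Bystander: white timer lying on the bench, 66 x 66 x 19 mm. Origin under its centre.
Mind the look-alikes: they are no part of the job. Leave any blue or green look-alike of the red_bung alone.

How it is judged:
By the outcome, as a careful person would: the job done as asked, in the order asked, and still so for the second after the job is handed in, with the robot touching nothing.
It also fails if it takes over 38 s, if anything falls off the work surface, if the arm or the gripper's body presses on something with over 40 N, if the wrist force passes 120 N, or if a joint passes its speed limit or range.

## Working session

There is one attempt and no reset: what is moved stays moved. The work goes in short steps, Python scripts to look and compute and a tool call to move; the robot and the scene stay as the last step left them, time stands still between calls to the robot, and variables do not carry over. Pictures are saved under pics/ and viewed, and the job is handed in when it is done.

Besides the shell and the picture viewer there is one more tool, called after "Emit:" by a JSON object that holds its "name" and its "arguments", one argument or row to a line. apply_moves: Moves the arm, as the interface text tells. Its arguments: {"type":"object","properties":{"rows":{"type":"array"},"squeeze":{"type":"number"}},"required":["rows"]}

```bash
mkdir -p pics; ls
python3 - <<'E'
from rig import *
import cv2, numpy as np
np.set_printoptions(precision=4,suppress=True)
s=get_state();print(s)
for n in("scene","top","wrist"):
    c=get_calibration(n);print(n,c)
    im=snapshot(n);cv2.imwrite(f"pics/{n}0.png",im[:,:,::-1])
E
```

```text
pics
{'time': 0.0, 'joints': array([-1.2258,  0.6293,  0.0384,  1.5184, -0.027 ,  0.9963, -0.02  ]), 'joint_velocities': array([-0.0004, -0.0012, -0.0005, -0.0014,  0.0005, -0.0001,  0.0003]), 'tau': array([ -0.0001, -56.341 ,   1.2263, -19.3447,   0.0111,   0.0107,
        -0.    ]), 'position': array([259.3065, 595.3513, 230.3898]), 'tool_rot': array([[-0.9168,  0.3994, -0.0007],
       [ 0.3994,  0.9168, -0.0017],
       [-0.    , -0.0019, -1.    ]]), 'wrist_force': array([-0.1632,  0.5879, -0.1219]), 'ft_torque': array([-0.0335,  0.0065,  0.0036]), 'width': 85.73319392756143}
scene {'vfov': 53.709711788544936, 'cx': 318.8172888414092, 'cy': 196.22394528323323, 'pose': array([[   0.8945,    0.3692,   -0.252 ,  828.2373],
       [   0.447 ,   -0.737 ,    0.5069, -626.7792],
       [   0.0014,   -0.5661,   -0.8243,  983.6241],
       [   0.    ,    0.    ,    0.    ,    1.    ]])}
top {'vfov': 54.75292066029607, 'cx': 320.5876876312054, 'cy': 194.81872117310863, 'pose': array([[  -0.0115,   -0.9986,    0.0512,  480.204 ],
       [  -0.9998,    0.0107,   -0.0166,  -78.8944],
       [   0.016 ,   -0.0514,   -0.9986, 1309.4556],
       [   0.    ,    0.    ,    0.    ,    1.    ]])}
wrist {'vfov': 58.74141070761588, 'cx': 317.04695326444994, 'cy': 197.23649701728982, 'T_tool_cam': array([[   0.    ,   -0.9465,   -0.3226,   82.3998],
       [   1.    ,   -0.0002,    0.0005,    0.374 ],
       [  -0.0005,   -0.3226,    0.9465, -143.2915],
       [   0.    ,    0.    ,    0.    ,    1.    ]])}
```

View pics/scene0.png

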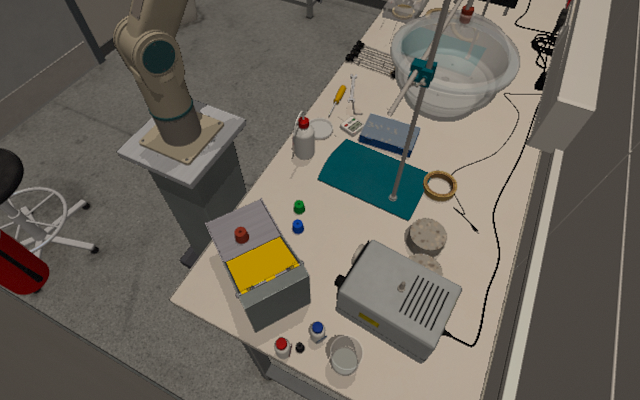

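View pics/top0.png

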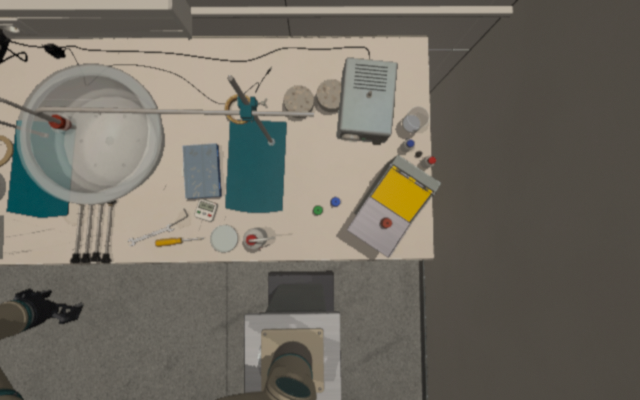

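View pics/wrist0.png

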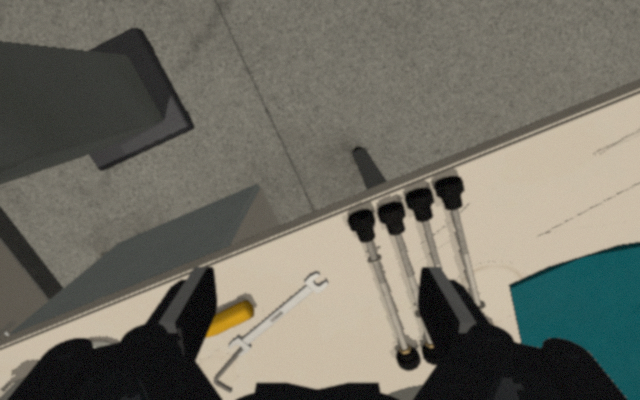

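Run:
```python
import cv2
t=cv2.imread("pics/top0.png")[145:265,330:450];cv2.imwrite("pics/topc.png",cv2.resize(t,None,fx=5,fy=5,interpolation=cv2.INTER_CUBIC))
t=cv2.imread("pics/scene0.png")[195:335,195:325];cv2.imwrite("pics/scenec.png",cv2.resize(t,None,fx=4.25,fy=4.25,interpolation=cv2.INTER_CUBIC))
```

```text
(no output)
```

View pics/topc.png

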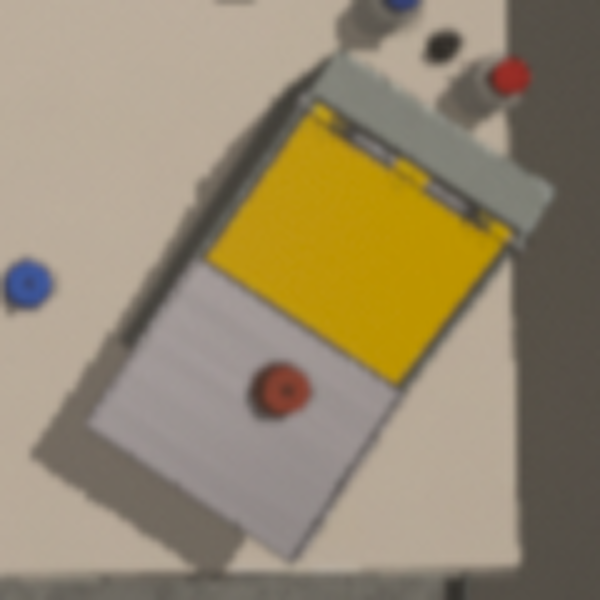

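View pics/scenec.png

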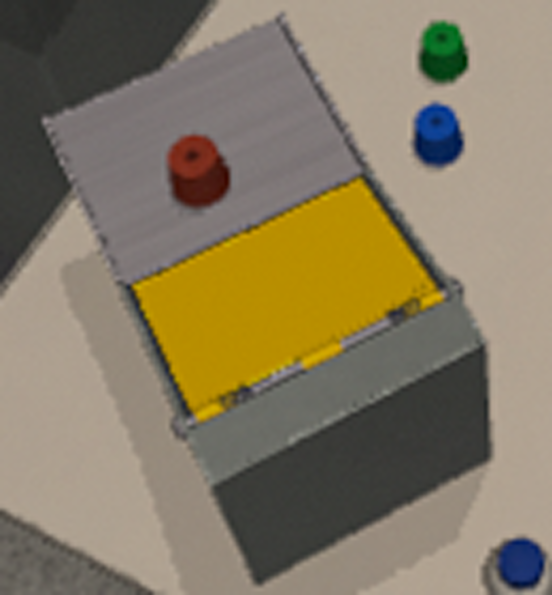

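```bash
cat > h.py <<'E'
import numpy as np
from rig import *
C={n:get_calibration(n) for n in("scene","top")}
def proj(n,P):
    c=C[n];T=np.linalg.inv(c["pose"]);f=200/np.tan(np.radians(c["vfov"]/2))
    q=T[:3,:3]@np.asarray(P,float)+T[:3,3];return np.array([c["cx"]+f*q[0]/q[2],c["cy"]+f*q[1]/q[2]])
def ray(n,uv,z):
    c=C[n];f=200/np.tan(np.radians(c["vfov"]/2))
    d=c["pose"][:3,:3]@np.array([(uv[0]-c["cx"])/f,(uv[1]-c["cy"])/f,1]);o=c["pose"][:3,3]
    return o+d*(z-o[2])/d[2]
E
python3 - <<'E'
from h import *
from scipy.optimize import least_squares
t=lambda u,v:((u+.5)/5-.5+330,(v+.5)/5-.5+145)
s=lambda u,v:((u+.5)/4.25-.5+195,(v+.5)/4.25-.5+195)
M=[]
for n,fn,L in(("top",t,[(90,424),(293,560),(207,260),(395,384),(340,55),(553,190)]),("scene",s,[(282,15),(45,122),(360,180),(133,287),(487,347),(213,485)])):
    for p,b in zip(L,[(-124,77,139),(-124,-77,139),(4,70,130),(4,-70,130),(146,77,178),(146,-77,178)]): M.append((n,fn(*p),b))
def w(p,b):
    c,si=np.cos(p[2]),np.sin(p[2]);return [p[0]+c*b[0]-si*b[1],p[1]+si*b[0]+c*b[1],b[2]]
for cams in(("top",),("scene",),("top","scene")):
    r=least_squares(lambda p:np.concatenate([proj(n,w(p,b))-uv for n,uv,b in M if n in cams]),[520,-310,-.9])
    p=r.x;print(cams,p.round(3),np.degrees(p[2]).round(2),r.fun.round(1))
    bs=[ray("top",t(286,391),160),ray("scene",s(192,153),160)]
    c,si=np.cos(p[2]),np.sin(p[2])
    for b in bs:
        d=b[:2]-p[:2];print(b.round(1),"bin:",(c*d[0]+si*d[1]).round(1),(-si*d[0]+c*d[1]).round(1))
print(proj("scene",bs[0]))
for nm,q in(("blue",(404.5/1,0)),):pass
E
```

```text
('top',) [ 492.569 -307.948   -0.598] -34.26 [-1.4  0.4  0.5  1.5 -0.2 -0.6  0.4 -0.  -0.2 -1.6  0.8  0.2]
[ 453.6 -294.2  160. ] bin: -40.0 -10.6
[ 452.4 -293.8  160. ] bin: -41.2 -10.9
('scene',) [ 494.653 -309.409   -0.599] -34.32 [-0.3 -1.6 -1.3 -1.9  0.8  0.6  0.5  1.   0.7 -0.3 -0.4  1.3]
[ 453.6 -294.2  160. ] bin: -42.5 -10.6
[ 452.4 -293.8  160. ] bin: -43.7 -11.0
('top', 'scene') [ 493.771 -308.786   -0.599] -34.3 [-1.2 -0.   0.8  1.1  0.1 -1.   0.7 -0.4  0.1 -2.   1.1 -0.2 -0.5 -1.9
 -1.4 -2.2  0.6  0.2  0.3  0.6  0.5 -0.7 -0.6  0.8]
[ 453.6 -294.2  160. ] bin: -41.4 -10.6
[ 452.4 -293.8  160. ] bin: -42.6 -11.0
[240.14090429 230.94174024]
```

Run:
```python
import numpy as np
p0=np.array([259.551,595.945,231.313]);a0=np.arctan2(p0[1],p0[0]);r0=np.hypot(*p0[:2])
p1=np.array([470,-306,300]);a1=np.arctan2(p1[1],p1[0]);r1=np.hypot(*p1[:2])
prev=p0
for k in range(1,25):
    t=k/24;a=a0+(a1-a0)*t;r=r0+(r1-r0)*min(1,t*2);z=231.3+min(1,t*3)*69
    p=np.array([r*np.cos(a),r*np.sin(a),z]);base=p0 if k<=12 else pm
    if k==12:pm=p.copy()
    print(k,((p-base)/10).round(1).tolist(),round(-1.759*(t if k<=12 else t-.5),3),np.linalg.norm(p-prev).round(0));prev=p
```

```text
1 [3.9, -2.7, 0.9] -0.073 48.0
2 [7.5, -5.6, 1.7] -0.147 48.0
3 [10.9, -8.8, 2.6] -0.22 47.0
4 [14.0, -12.2, 3.4] -0.293 47.0
5 [16.8, -15.7, 4.3] -0.366 46.0
6 [19.3, -19.4, 5.2] -0.44 46.0
7 [21.5, -23.2, 6.0] -0.513 45.0
8 [23.4, -27.2, 6.9] -0.586 44.0
9 [25.0, -31.2, 6.9] -0.66 43.0
10 [26.2, -35.3, 6.9] -0.733 43.0
11 [27.2, -39.4, 6.9] -0.806 42.0
12 [27.8, -43.5, 6.9] -0.879 42.0
13 [1.0, -3.9, 0.0] -0.073 41.0
14 [1.8, -7.9, 0.0] -0.147 41.0
15 [2.2, -12.0, 0.0] -0.22 41.0
16 [2.4, -16.0, 0.0] -0.293 41.0
17 [2.2, -20.1, 0.0] -0.366 41.0
18 [1.8, -24.1, 0.0] -0.44 41.0
19 [1.1, -28.1, 0.0] -0.513 41.0
20 [0.1, -32.0, 0.0] -0.586 41.0
21 [-1.2, -35.9, 0.0] -0.66 41.0
22 [-2.8, -39.6, 0.0] -0.733 41.0
23 [-4.6, -43.2, 0.0] -0.806 41.0
24 [-6.7, -46.7, 0.0] -0.879 41.0
```

Candidates for the red bung, by scene pixel:
- red cylinder on the tray (241,234)
- green look-alike (299,207)
- blue look-alike (298,227)
- red-cap bottle (281,344)
- black bung (299,348)
- wash-bottle cap (304,122)
- red item in the basin (466,12)

I chose the tray one. The enlarged crops show a red tapered cylinder standing on the steel tray. Next I move to hover above it.

Emit:
{"name": "apply_moves", "arguments": {
  "rows": [
    [[3.9,-2.7,0.9],[0,0,-0.073],1],
    [[7.5,-5.6,1.7],[0,0,-0.147],1],
    [[10.9,-8.8,2.6],[0,0,-0.22],1],
    [[14.0,-12.2,3.4],[0,0,-0.293],1],
    [[16.8,-15.7,4.3],[0,0,-0.366],1],
    [[19.3,-19.4,5.2],[0,0,-0.44],1],
    [[21.5,-23.2,6.0],[0,0,-0.513],1],
    [[23.4,-27.2,6.9],[0,0,-0.586],1],
    [[25.0,-31.2,6.9],[0,0,-0.66],1],
    [[26.2,-35.3,6.9],[0,0,-0.733],1],
    [[27.2,-39.4,6.9],[0,0,-0.806],1],
    [[27.8,-43.5,6.9],[0,0,-0.88],1]
  ]
}}

```text
time: 1.35
position: [538.0, 159.1, 300.1]
tool_rot: [[-0.273, 0.962, 0.0], [0.962, 0.273, -0.0], [-0.0, 0.0, -1.0]]
wrist_force: [1.2, 0.2, -1.2]
width: 85.3
```

Emit:
{"name": "apply_moves", "arguments": {
  "rows": [
    [[1.0,-3.9,0],[0,0,-0.073],1],
    [[1.8,-7.9,0],[0,0,-0.147],1],
    [[2.2,-12.0,0],[0,0,-0.22],1],
    [[2.4,-16.0,0],[0,0,-0.293],1],
    [[2.2,-20.1,0],[0,0,-0.366],1],
    [[1.8,-24.1,0],[0,0,-0.44],1],
    [[1.1,-28.1,0],[0,0,-0.513],1],
    [[0.1,-32.0,0],[0,0,-0.586],1],
    [[-1.2,-35.9,0],[0,0,-0.66],1],
    [[-2.8,-39.6,0],[0,0,-0.733],1],
    [[-4.6,-43.2,0],[0,0,-0.806],1],
    [[-6.7,-46.7,0],[0,0,-0.88],1],
    [[-6.7,-46.7,0],[0,0,-0.88],1],
    [[-6.7,-46.7,0],[0,0,-0.88],1],
    [[-6.7,-46.7,0],[0,0,-0.88],1]
  ]
}}

```text
time: 2.85
position: [471.2, -304.8, 300.0]
tool_rot: [[0.563, 0.826, -0.0], [0.826, -0.563, 0.001], [0.001, -0.001, -1.0]]
wrist_force: [-0.7, 0.3, -0.2]
width: 85.6
```

Run:
```python
from rig import *
import cv2, numpy as np
np.set_printoptions(precision=4,suppress=True)
s=get_state();print(s['time'],s['position'],s['tool_rot'],s['wrist_force'],s['width'],s['joints'])
for n in("scene","wrist"):
    im=snapshot(n);cv2.imwrite(f"pics/{n}1.png",im[:,:,::-1])
```

```text
2.85 [ 471.2386 -304.7556  299.9782] [[ 0.5629  0.8265 -0.    ]
 [ 0.8265 -0.5629  0.0013]
 [ 0.0011 -0.0007 -1.    ]] [-0.743   0.2781 -0.2117] 85.64094654098764 [ 0.136   0.4829  0.597   1.6893 -0.3043  1.0642  0.2314]
```

View pics/wrist1.png

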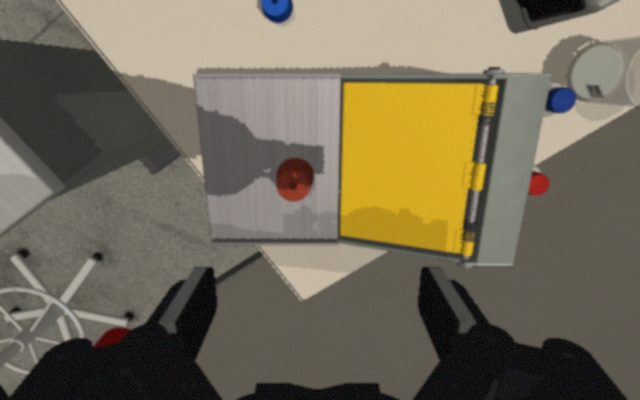

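View pics/scene1.png

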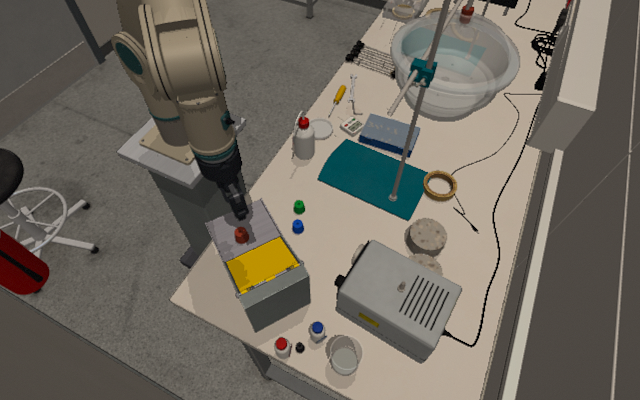

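Run:
```python
import cv2
t=cv2.imread("pics/wrist1.png")[55:285,180:570];cv2.imwrite("pics/wristc.png",cv2.resize(t,None,fx=2,fy=2,interpolation=cv2.INTER_CUBIC))
```

```text
(no output)
```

View pics/wristc.png

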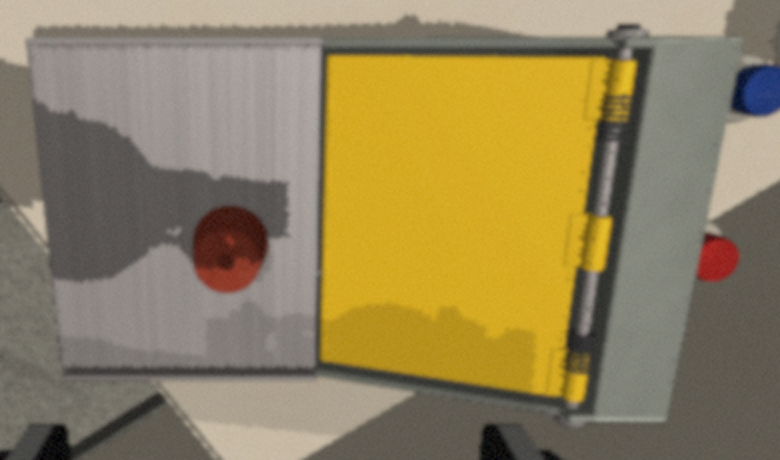

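Run:
```python
import cv2
t=cv2.imread("pics/wrist1.png")[145:215,260:330];cv2.imwrite("pics/wristb.png",cv2.resize(cv2.convertScaleAbs(t,alpha=1.5),None,fx=8,fy=8,interpolation=cv2.INTER_CUBIC))
```

```text
(no output)
```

View pics/wristb.png

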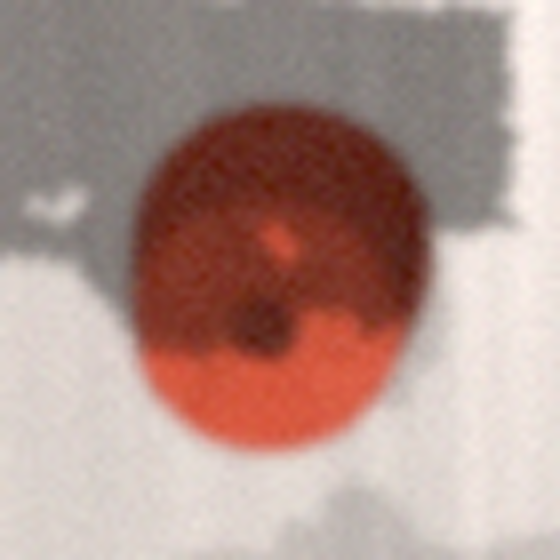

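```bash
cat > wf.py <<'E'
from h import *
from scipy.optimize import least_squares
w=get_calibration("wrist");F=200/np.tan(np.radians(w["vfov"]/2))
def cam(pos,R):
    T=np.eye(4);T[:3,:3]=R;T[:3,3]=pos;return T@w["T_tool_cam"]
def pw(T,P):
    I=np.linalg.inv(T);q=I[:3,:3]@np.asarray(P)+I[:3,3];return np.array([w["cx"]+F*q[0]/q[2],w["cy"]+F*q[1]/q[2]])
def rw(T,uv,z):
    d=T[:3,:3]@np.array([(uv[0]-w["cx"])/F,(uv[1]-w["cy"])/F,1]);return T[:3,3]+d*(z-T[2,3])/d[2]
def b2w(p,b):
    c,si=np.cos(p[2]),np.sin(p[2]);return np.array([p[0]+c*b[0]-si*b[1],p[1]+si*b[0]+c*b[1],b[2]])
def w2b(p,W):
    c,si=np.cos(p[2]),np.sin(p[2]);d=W[:2]-p[:2];return np.array([c*d[0]+si*d[1],-si*d[0]+c*d[1]])
E
python3 - <<'E'
from wf import *
R=np.array([[.5629,.8265,0],[.8265,-.5629,.0013],[.0011,-.0007,-1]])
T=cam([471.24,-304.76,299.98],R);print(T[:3,3].round(1))
f=lambda u,v:((u+.5)/2-.5+180,(v+.5)/2-.5+55)
M=[(f(327,55),(4,70,130)),(f(320,363),(4,-70,130)),(f(30,42),(-124,77,139)),(f(64,374),(-124,-77,139)),(f(741,40),(146,77,178)),(f(666,418),(146,-77,178))]
r=least_squares(lambda p:np.concatenate([pw(T,b2w(p,b))-uv for uv,b in M]),[493,-308,-.6])
p=r.x;print(p,np.degrees(p[2]),r.fun.round(1))
# expected bung outline for bung at bin (-42,-10.7)
for z in(130,160):
    print(z,[pw(T,b2w(p,(-42+17*np.cos(a),-10.7+17*np.sin(a),z))).round(0).tolist() for a in (0,np.pi/2,np.pi,-np.pi/2)])
E
```

```text
[ 519.1 -236.1  443.4]
[ 493.26383792 -309.36262595   -0.59773764] -34.247843861380375 [ 2.8  0.6  2.5 -1.2 -5.8 -1.8 -3.9  4.   2.7 -1.2  1.3  3. ]
130 [[312.0, 176.0], [293.0, 157.0], [275.0, 176.0], [294.0, 193.0]]
160 [[311.0, 185.0], [290.0, 165.0], [271.0, 185.0], [291.0, 204.0]]
```

Run:
```python
from wf import *
R=np.array([[.5629,.8265,0],[.8265,-.5629,.0013],[.0011,-.0007,-1]])
T=cam([471.24,-304.76,299.98],R)
f=lambda u,v:((u+.5)/2-.5+180,(v+.5)/2-.5+55)
B=rw(T,(292.3,185.6),160)
print("bung",B)
L1=rw(T,f(323,45),139);L2=rw(T,f(318,374),139);L3=rw(T,f(322,55),130);L4=rw(T,f(318,363),130)
print(L1,L2,np.linalg.norm(L1-L2),L3,L4,np.linalg.norm(L3-L4))
d=L3-L4;print(np.degrees(np.arctan2(-d[0],d[1])))
for p in([493.77,-308.79,-.599],[493.26,-309.36,-.598]):
    for q in(B,L1,L2,L3,L4,(L3+L4)/2): print(w2b(p,q).round(1),end=' ')
    print("tcp",w2b(p,np.array([471.24,-304.76])))
```

```text
bung [ 453.27357845 -295.41982451  160.        ]
[ 534.62696566 -247.42015432  139.        ] [ 452.46519757 -369.59507656  139.        ] 147.23202015998183 [ 532.57495217 -250.85201128  130.        ] [ 453.70359522 -368.62661041  130.        ] 141.74465473718757
-33.809450452787715
[-41.  -11.8] [-0.9 73.7] [  0.2 -73.5] [-0.6 69.7] [  0.6 -72. ] [ 0.  -1.1] tcp [-20.87970543  -9.37441738]
[-40.9 -11. ] [-0.7 74.5] [  0.2 -72.7] [-0.4 70.5] [  0.7 -71.3] [ 0.1 -0.4] tcp [-20.78847783  -8.5953237 ]
```

Emit:
{"name": "apply_moves", "arguments": {
  "rows": [
    [[-0.3,-0.1,-4],[0,0,0],1],
    [[-0.3,-0.1,-8],[0,0,0],1],
    [[-0.3,-0.1,-12],[0,0,0],1],
    [[-0.3,-0.1,-15],[0,0,0],1],
    [[-0.3,-0.1,-15],[0,0,0],1],
    [[-0.3,-0.1,-15],[0,0,0],1]
  ]
}}

```text
time: 3.55
position: [468.2, -306.7, 150.7]
tool_rot: [[0.564, 0.826, -0.0], [0.826, -0.564, 0.0], [-0.0, -0.0, -1.0]]
wrist_force: [0.3, -1.2, -0.2]
width: 85.7
```

Run:
```python
from rig import *
import cv2, numpy as np
np.set_printoptions(precision=4,suppress=True)
s=get_state();print(s['time'],s['position'],s['tool_rot'],s['wrist_force'],s['width'])
im=snapshot("wrist");cv2.imwrite("pics/wrist2.png",im[:,:,::-1])
im=snapshot("scene");cv2.imwrite("pics/scene2.png",cv2.resize(im[150:350,150:350,::-1],None,fx=3,fy=3))
from wf import *
print(w2b([493.5,-309,-.598],s['position']))
```

```text
3.55 [ 468.1673 -306.7153  150.6912] [[ 0.5636  0.826  -0.0001]
 [ 0.826  -0.5636  0.    ]
 [-0.     -0.0001 -1.    ]] [ 0.307  -1.1677 -0.1663] 85.68668101700271
[-22.2229 -12.3738]
```

View pics/wrist2.png

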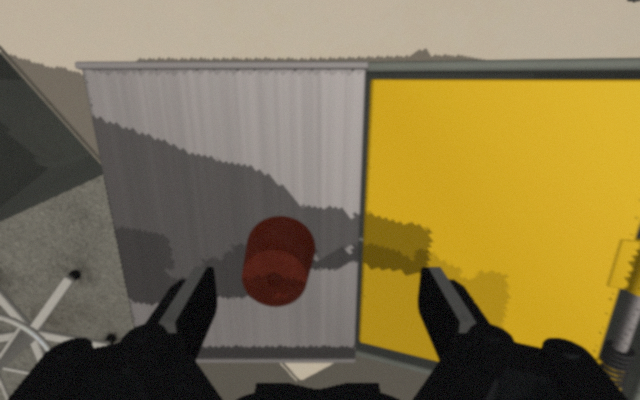

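View pics/scene2.png

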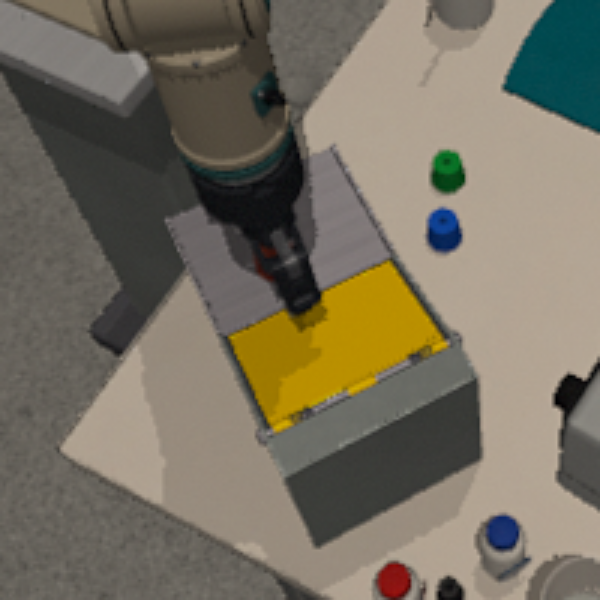

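Run:
```python
from wf import *
R=np.array([[.5636,.826,0],[.826,-.5636,0],[0,0,-1]])
T=cam([468.2,-306.7,150.7],R);p=[493.5,-309,-.598]
print("bung top",w2b(p,rw(T,(273,282),160)),"lip",w2b(p,rw(T,(366,75),130)),w2b(p,rw(T,(357,346),130)))
I=np.linalg.inv(T)
for k in(-1,1):
  for x in(11,-11): print(pw(T,np.array([468.2,-306.7,150.7])+R@np.array([x,k*42.8,-13])).round(0))
```

```text
bung top [-40.597785   -13.04479013] lip [-0.09384845 71.88884772] [  1.15640565 -73.8367836 ]
[212. 262.]
[217. 307.]
[419. 262.]
[414. 307.]
```

Emit:
{"name": "apply_moves", "arguments": {
  "rows": [
    [[0,0,-1],[0,0,0],1],
    [[0,0,-1.6],[0,0,0],1],
    [[0,0,-2.2],[0,0,0],1],
    [[0,0,-2.6],[0,0,0],1],
    [[0,0,-2.8],[0,0,0],1],
    [[0,0,-2.9],[0,0,0],1],
    [[0,0,-2.9],[0,0,0],1],
    [[0,0,-2.9],[0,0,0],1]
  ]
}}

```text
time: 4.45
position: [467.6, -307.2, 121.5]
tool_rot: [[0.565, 0.825, 0.0], [0.825, -0.565, -0.0], [0.0, 0.0, -1.0]]
wrist_force: [0.3, 0.7, 0.4]
width: 85.6
```

Run:
```python
from rig import *
import cv2, numpy as np
np.set_printoptions(precision=4,suppress=True)
s=get_state();print(s['time'],s['position'],s['wrist_force'],s['width'],s['ft_torque'])
im=snapshot("wrist");cv2.imwrite("pics/wrist3.png",im[:,:,::-1])
im=snapshot("scene");cv2.imwrite("pics/scene3.png",cv2.resize(im[150:350,150:350,::-1],None,fx=3,fy=3))
from wf import *
print(w2b([493.5,-309,-.598],s['position']))
```

```text
4.45 [ 467.5781 -307.1726  121.4608] [0.3221 0.6717 0.3931] 85.6176216195103 [-0.0681 -0.0526 -0.0055]
[-22.4523 -13.0835]
```

View pics/wrist3.png

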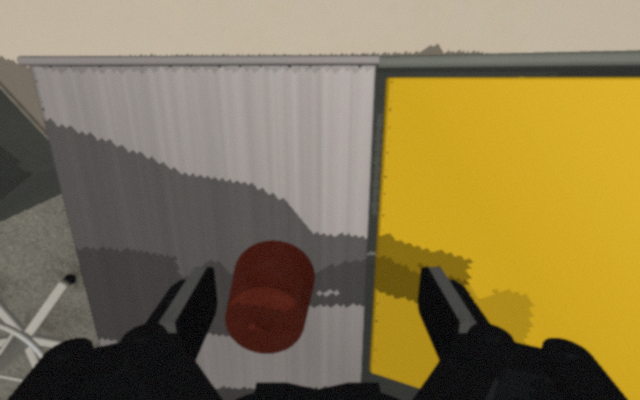

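View pics/scene3.png

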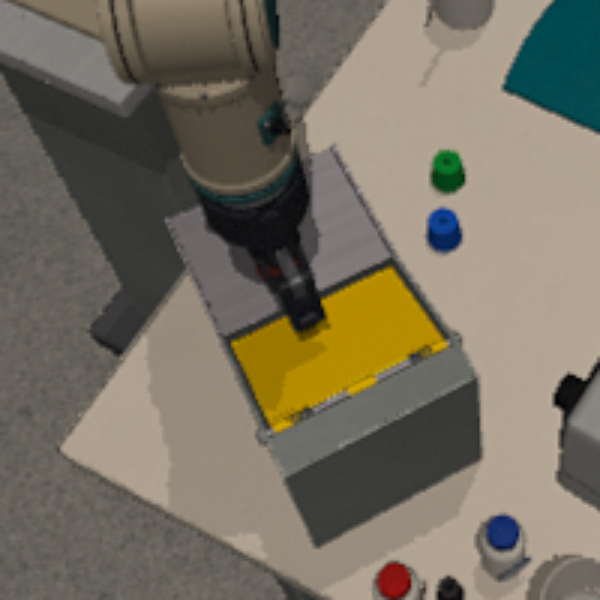

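Run:
```python
from wf import *
import cv2
R=np.array([[.565,.825,0],[.825,-.565,0],[0,0,-1]])
P=np.array([467.6,-307.2,121.5]);T=cam(P,R);p=[493.5,-309,-.598]
for b in[(-41,-11.3),(-41,-13),(-41,-15)]:
  for z,r in((130,17.5),(160,16)):
    print(b,z,[pw(T,b2w(p,(b[0]+r*np.cos(a),b[1]+r*np.sin(a),z))).round(0).tolist() for a in (0,np.pi/2,np.pi,-np.pi/2)])
for th in(0.05,.1,.15,.2):
  a=.349+th;print(th,pw(T,b2w(p,(108-115*np.cos(a),70,170-115*np.sin(a)))))
t=cv2.imread("pics/wrist3.png")[225:365,200:400];cv2.imwrite("pics/w3c.png",cv2.resize(cv2.convertScaleAbs(t,alpha=1.8),None,fx=4,fy=4,interpolation=cv2.INTER_CUBIC))
```

```text
(-41, -11.3) 130 [[313.0, 276.0], [271.0, 239.0], [232.0, 276.0], [274.0, 310.0]]
(-41, -11.3) 160 [[308.0, 321.0], [260.0, 282.0], [217.0, 321.0], [265.0, 357.0]]
(-41, -13) 130 [[313.0, 279.0], [271.0, 243.0], [233.0, 280.0], [274.0, 313.0]]
(-41, -13) 160 [[308.0, 325.0], [260.0, 286.0], [218.0, 325.0], [265.0, 361.0]]
(-41, -15) 130 [[313.0, 283.0], [271.0, 247.0], [233.0, 284.0], [275.0, 317.0]]
(-41, -15) 160 [[308.0, 330.0], [261.0, 291.0], [218.0, 330.0], [265.0, 365.0]]
0.05 [380.3419618   77.91621532]
0.1 [384.19261619  77.83339707]
0.15 [388.48158134  77.75606994]
0.2 [393.16624939  77.68367813]
```

View pics/w3c.png

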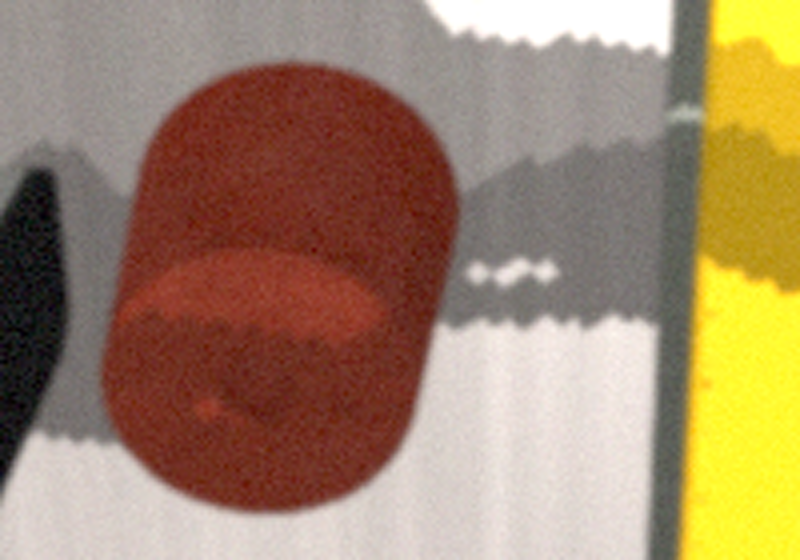

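Emit:
{"name": "apply_moves", "arguments": {
  "rows": [
    [[0.5,-0.1,0],[0,0,0],1],
    [[0.9,-0.4,0],[0,0,0],1],
    [[1.3,-0.7,0],[0,0,0],1],
    [[1.7,-1.0,0],[0,0,0],1],
    [[2.1,-1.3,0],[0,0,0],1],
    [[2.5,-1.5,0],[0,0,0],1],
    [[2.9,-1.8,0],[0,0,0],1],
    [[3.1,-1.9,0],[0,0,0],1],
    [[3.1,-1.9,0],[0,0,0],1],
    [[3.1,-1.9,0],[0,0,0],1]
  ]
}}

```text
time: 5.55
position: [498.7, -326.3, 121.4]
tool_rot: [[0.565, 0.825, 0.0], [0.825, -0.565, -0.0], [-0.0, 0.001, -1.0]]
wrist_force: [-2.4, 1.5, 0.5]
width: 85.3
```

Run:
```python
from rig import *
import cv2, numpy as np
np.set_printoptions(precision=4,suppress=True)
s=get_state();print(s['time'],s['position'],s['wrist_force'],s['width'],s['ft_torque'])
im=snapshot("wrist");cv2.imwrite("pics/wrist4.png",cv2.convertScaleAbs(im[:,:,::-1],alpha=1.5))
from wf import *
print(w2b([493.5,-309,-.598],s['position']))
```

```text
5.55 [ 498.6722 -326.252   121.401 ] [-2.4492  1.4598  0.5334] 85.27260504869322 [0.195  0.3639 0.0265]
[ 13.9874 -11.3462]
```

View pics/wrist4.png

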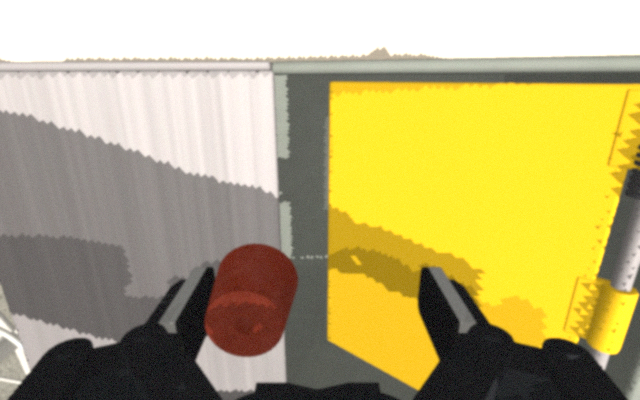

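Emit:
{"name": "apply_moves", "arguments": {
  "rows": [
    [[0.4,-0.3,0],[0,0,0],1],
    [[0.8,-0.6,0],[0,0,0],1],
    [[1.2,-0.8,0],[0,0,0],1],
    [[1.5,-1.0,0],[0,0,0],1],
    [[1.7,-1.1,0],[0,0,0],1],
    [[1.7,-1.1,0],[0,0,0],1],
    [[1.7,-1.1,0],[0,0,0],1],
    [[1.7,-1.1,0],[0,0,0],1]
  ]
}}

```text
time: 6.4
position: [514.6, -336.5, 120.7]
tool_rot: [[0.565, 0.825, -0.002], [0.825, -0.565, 0.002], [0.0, -0.003, -1.0]]
wrist_force: [-4.6, 2.9, 0.5]
width: 85.7
```

Run:
```python
from rig import *
import cv2, numpy as np
np.set_printoptions(precision=4,suppress=True)
s=get_state();print(s['time'],s['position'],s['wrist_force'],s['width'],s['ft_torque'])
im=snapshot("wrist");cv2.imwrite("pics/wrist5.png",cv2.convertScaleAbs(im[:,:,::-1],alpha=1.5))
im=snapshot("scene");cv2.imwrite("pics/scene5.png",cv2.resize(im[150:350,150:350,::-1],None,fx=3,fy=3))
from wf import *
print(w2b([493.5,-309,-.598],s['position']))
```

```text
6.4 [ 514.6103 -336.4617  120.6987] [-4.6377  2.9398  0.4628] 85.74842597356677 [ 0.63    0.9754 -0.0319]
[ 32.9075 -10.8112]
```

View pics/wrist5.png

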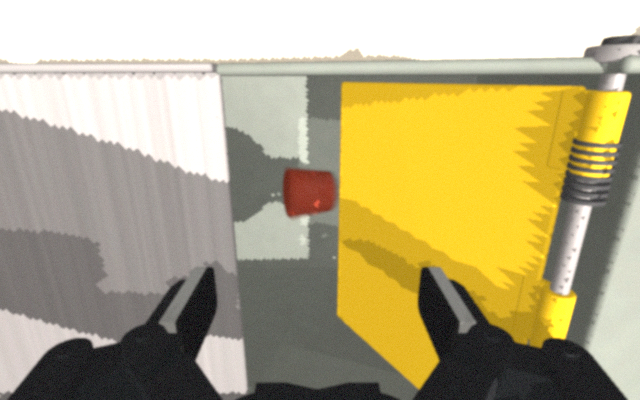

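View pics/scene5.png

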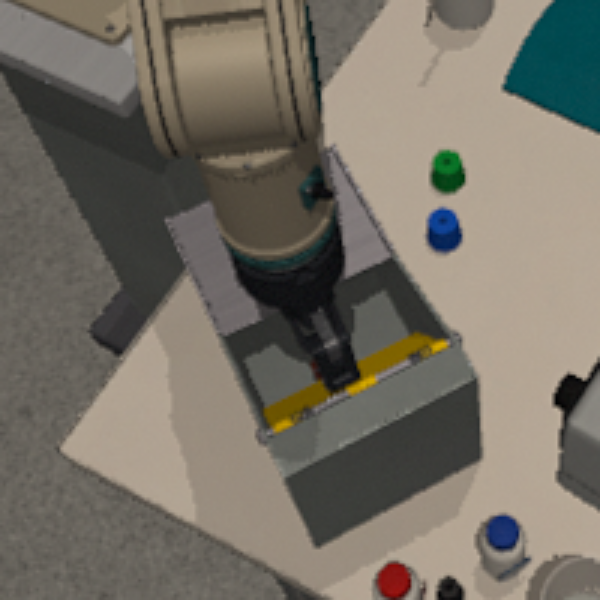

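Emit:
{"name": "apply_moves", "arguments": {
  "rows": [
    [[0,0,0],[0,0,0],1],
    [[0,0,0],[0,0,0],1],
    [[0,0,0],[0,0,0],1],
    [[0,0,0],[0,0,0],1]
  ]
}}

```text
time: 6.9
position: [514.6, -336.5, 120.7]
tool_rot: [[0.565, 0.825, -0.002], [0.825, -0.565, 0.002], [0.0, -0.003, -1.0]]
wrist_force: [-4.6, 3.3, 0.1]
width: 85.5
```

Run:
```python
from rig import *
import cv2
im=snapshot("wrist");cv2.imwrite("pics/wrist6.png",cv2.convertScaleAbs(im[:,:,::-1],alpha=1.5))
```

```text
(no output)
```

View pics/wrist6.png

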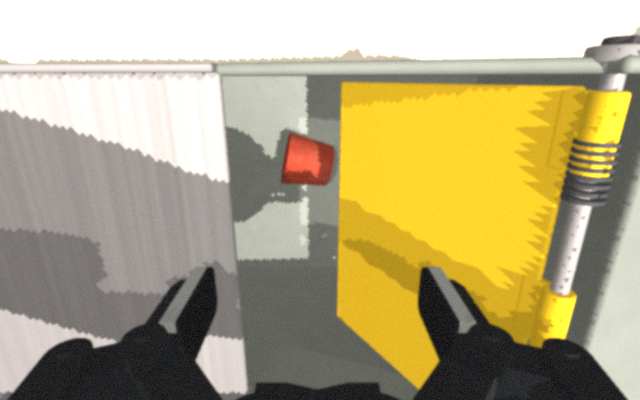

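Emit:
{"name": "apply_moves", "arguments": {
  "rows": [
    [[-0.8,0.6,0.5],[0,0,0],1],
    [[-1.6,1.1,1.5],[0,0,0],1],
    [[-1.6,1.1,3.5],[0,0,0],1],
    [[-1.6,1.1,6],[0,0,0],1],
    [[-1.6,1.1,9],[0,0,0],1],
    [[-1.6,1.1,12],[0,0,0],1],
    [[-1.6,3,15],[0,0,0],1],
    [[-1.6,6,17],[0,0,0],1],
    [[-1.6,10,17],[0,0,0],1],
    [[-1.6,14,17],[0,0,0],1],
    [[-1.6,16,17],[0,0,0],1],
    [[-1.6,16,17],[0,0,0],1],
    [[-1.6,16,17],[0,0,0],1],
    [[-1.6,16,17],[0,0,0],1]
  ]
}}

```text
time: 8.35
position: [499.7, -178.8, 292.1]
tool_rot: [[0.566, 0.824, 0.002], [0.824, -0.566, -0.001], [-0.0, 0.002, -1.0]]
wrist_force: [-0.2, 0.1, 0.2]
width: 85.2
```

Run:
```python
from rig import *
import cv2
s=get_state();print(s['time'],s['position'],s['wrist_force'])
im=snapshot("top");cv2.imwrite("pics/top7.png",im[:,:,::-1])
im=snapshot("scene");cv2.imwrite("pics/scene7.png",cv2.resize(im[150:370,150:370,::-1],None,fx=2.7,fy=2.7))
```

```text
8.35 [ 499.67248246 -178.78532651  292.072261  ] [-0.23597416  0.05204293  0.16170537]
```

View pics/top7.png

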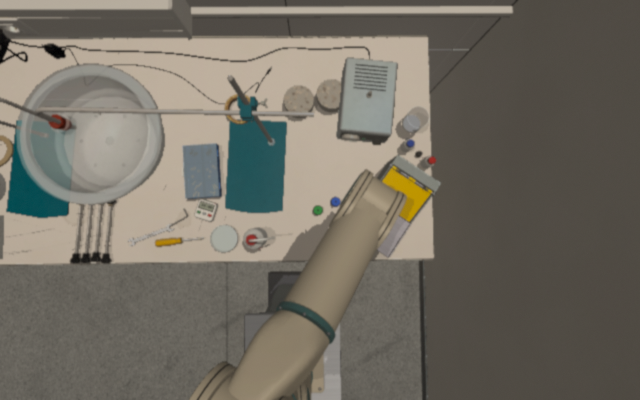

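View pics/scene7.png

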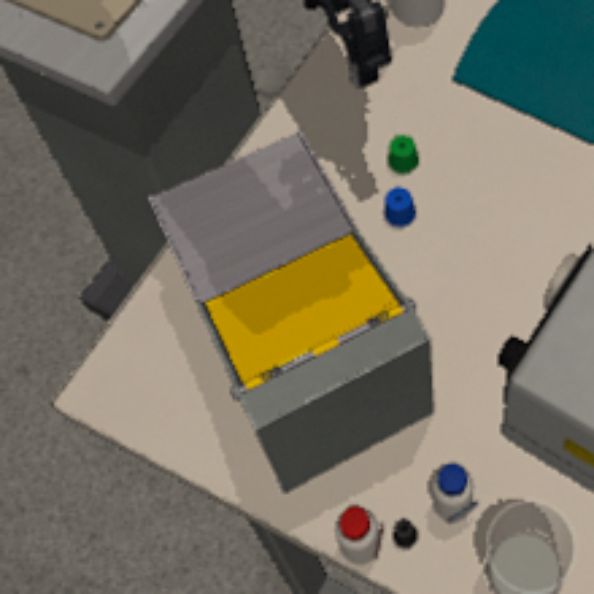

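The tray is empty, the flap is shut and the bystanders are where they were. The arm is clear and reads no force, so I am handing in.

```bash
python3 -c "
from rig import *
print(finish_job())"
```

```text
the job is handed in; nothing more can be done
None
```

The red bung is in the bin, and I handed the job in at about 8.5 s. The leading finger pushed the flap open to roughly 0.75 rad (estimated from the fingertip position) and held it. The trailing finger pushed the bung along the tray and over the lip.

- **Bung:** The wrist picture before withdrawing showed it lying on the bin floor, still rolling slowly, with the flap held open and clear of it. I did not see it come to rest.
- **After withdrawing:** The pictures show the tray empty and the flap shut. The bystanders in view and the blue and green look-alikes had not moved.
- **Forces:** The readings stayed around 5 N while holding the flap and were about zero once withdrawn.
- **Disagreement:** In the wrist view the outer bin corners were up to 6 pixels off the fitted pose. The lip and bung positions agreed to about 2 mm across all the cameras, so I relied on those.

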